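# Hook and click the service cover home

### The arm

A 6-joint arm with a two-finger parallel gripper is mounted at the origin on the work surface. World frame = base frame: x ahead of the robot, y to its left, z up, the work surface at z = 0. Lengths are in mm, angles in rad, forces in N, time in s.
With the tool pointing down it reaches from about 325 to 875 mm from the base axis. Payload 4.4 kg.
Tool frame: the origin (TCP) lies on the centre line of the jaws, within the pads' length; the fingertips stand ahead of it and the grasp point (between the pads) lies 6 mm ahead of it (ctrl.tcp_to_tips is the z of the fingertips in the tool frame, in mm); z points along the fingers, y is the direction in which the jaws open and shut (so a half turn about z gives the same grasp; the last joint's range is limited). The gripper opens to 85 mm and grips with 20 to 120 N. Pads are 22 mm wide; open, the fingers measure 114 mm over their backs; the gripper's body (76 mm by 85 mm) begins 54 mm behind the grasp point. The pads swing forward as they close: fully open they stand 13 mm farther back than shut.
Start: joints at [-0.15, 0.207, 1.542, -0, 1.393, -0.15], TCP at [575.002, -0.012, 256.282] pointing down, gripper open.
Joint ranges: [-2.73, 2.73], [-0.86, 2.22], [0.23, 2.46], [-1.11, 4.25], [0.08, 2.63], [-2.82, 2.82]. Speed limits (rad/s): [2.79, 2.79, 3.14, 3.14, 3.14, 3.14].

### API

Orientations are given as a 3x3 rotation matrix whose columns are the frame's x, y, z axes.
In Python, from plant import ctrl, sensors, optics gives the robot as it stands. Calls block until the motion is done:
- ctrl.move_ptp(position, orientation): joint-space move of the TCP to a pose.
- ctrl.move_l(position, rot=None, vel=150, threshold=None): straight line of the TCP; rot=None keeps the orientation; vel is the mean speed in mm/s. With threshold (N) it stops when the force on the tool has changed by that much, and returns True; else False.
- ctrl.set_joints(angles): joint-space move.
- ctrl.gripper_to(opening, force=None): finger opening in mm; force is the grip in N (None keeps the last); returns when the fingers have stopped.
- ctrl.hold(seconds).
- ctrl.solve_ik(position, orientation): joint angles nearest the present ones, or None.
- sensors.read_state(): the state.
- optics.grab_frame(name): name is "scene" or "side" or "wrist"; returns (picture, depth): 400x640x3 uint8, red, green, blue; 400x640 float32, mm along the optical axis (not along the pixel's ray), 0 where there is no reading.
- optics.camera_params(name): a dict with "mtx" (3x3 intrinsics, pixels), "R" (3x3) and "t" (3): a world point X has camera coordinates R X + t; the wrist camera has in their place "T_tool_cam" (4x4, takes a point from camera to tool coordinates, whose origin is the TCP and whose axes are the flange's). Camera axes: x right, y down, z forward; pixel columns grow to the right and rows downward; lengths in mm; the calibration is good to about 2 mm. A picture is of the moment at which its call begins: read the wrist's pose just before it. camera_params takes no time and is no camera call.
A pose or a line that the arm cannot do raises ctrl.MotionError and nothing moves.
- ctrl.finish_job(): hands the job in, once; it reports no verdict.
The state is a dict: "t": time; "q": joint angles; "qvel": joint speeds; "tau": joint torques, N m; "eef_pos": TCP position; "eef_rot": TCP orientation; "force": force on the tool from outside, world axes, zero at the start; "wrist_torque": the same for the moment, N m; "grip_width": finger opening in mm.
Only numpy, scipy, OpenCV 4.12 (cv2) and the standard library are available. Lean on these libraries where they do the work, as an engineer would, in place of code of your own. Each camera call takes 0.05 s, during which the arm holds its last target.

### The job

The blue service cover of the white office machine lies loose on the machine's deck, beside its open bay. Slide it over the bay so that its leading edge tips down and hooks under the black lip at the far end, then press its trailing edge down until it lies flat and the green catch has snapped over it. Let go, and do not shift or knock over the loose things around the machine (bottle, mug, screwdriver, stapler, tape, ink cartridge).

Things in the scene. Friction and masses are not known exactly. Their poses are not given: they have to be found in the camera images.
- machine: White office machine fixed to the counter, 420 x 200 mm, 99 mm tall. Origin: at counter height below the bay's centre; x points from the deck across the bay to the lip, y across, z up. Flat deck at z = 91 mm from x = -280 to -74; open bay x = -74 to 70; beyond it a control block, top z = 94. Side rails (tops z = 99 mm) along deck and bay at y = -64 and 64 guide the cover, 4 mm spare each side.
- ledge (a point): Middle of the ledge at the lip end of the bay: machine x = 55, y = 0, z = 65 mm. Ledges at this height run along both sides of the bay and at the lip end; the cover lies on them when home. The bay's end wall, at x = 70 mm, stops a cover pushed home. The bay's floor (z = 35 mm) shows a green circuit board.
- lip (a point): Middle of the lower inner edge of the black lip overhanging the bay's far end: machine x = 56, y = 0, z = 79 mm. The lip reaches from x = 56 to 70 mm over the bay's full width; its underside is 14 mm above the ledges, its top is level with the deck.
- deck_edge (a point): Middle of the deck's edge at the bay: machine x = -74, y = 0, z = 91 mm. A cover pushed along the deck tips over this edge, leading end down on the ledges (up to 22 degrees), once its centre has passed it. Pushed on, it slides under the lip, its trailing edge drops off here onto the catch's ramp and stays there, 8 to 20 mm above home, until pressed.
- catch (a joint): Green sprung catch, 50 mm wide, mid-way along the bay's deck-side wall. 0 = sprung out (locked), up to 0.013 m as it is pushed back; spring 3 N at 0, 5 N at 9 mm. It sticks out 9 mm into the bay: a steep ramp from deck height down to a nose at z = 75 mm, flat underside at z = 72.5 mm. The cover's edge pressed on the ramp (about 6 to 15 N down) drives it back; then it springs out over the cover.
- cover: Blue loose cover, 0.15 to 0.31 kg: plate 140 (x) x 120 (y) x 6 mm with an upright rib across its middle (12 in x, 80 in y, 25 high above the plate, top at z = 31 mm). Origin: centre of its underside; x points to the leading edge. Starts flat on the deck, x along the machine's within 2 degrees, centre at machine x = -160 to -100 mm. Home: underside at machine z = 65, centre at machine x = -4 to 0 mm.
- cover_lead (a point): Middle of the cover's lower leading edge: cover x = 70, y = 0, z = 0 mm.
- cover_tail (a point): Middle of the cover's lower trailing edge: cover x = -70, y = 0, z = 0 mm. Press the plate down between the rib and this edge; three thin black lines mark the place.
- spray: Bystander, to be left alone: white round bottle, 60 mm across, 190 mm tall. Origin: centre of its underside.
- mug: Bystander, to be left alone: blue mug, 80 mm across, 90 mm tall. Origin: centre of its underside.
- driver: Bystander, to be left alone: screwdriver lying down, 180 mm long. Origin: centre of its underside.
- stapler: Bystander, to be left alone: red and black stapler, 140 x 34 x 41 mm. Origin: centre of its underside.
- tape: Bystander, to be left alone: roll of clear tape lying flat, 90 mm across, 22 mm tall. Origin: centre of its underside.
- ink: Bystander, to be left alone: black ink cartridge with a yellow stripe on top, 90 x 40 x 68 mm, standing. Origin: centre of its underside.
There are look-alikes about, which are no part of the job. There is more than one size of the cover; the job needs the largest.

How it is judged:
By the outcome, as a careful person would: the job done as asked, in the order asked, and still so for the second after the job is handed in, with the robot touching nothing.
It also fails if it takes over 48 s, if anything falls off the work surface, if the arm or the gripper's body presses on something with over 40 N, if the wrist force passes 120 N, or if a joint passes its speed limit or range.

## Working session

There is one attempt and no reset: what is moved stays moved. The work goes in short steps, each a Python script; the robot and the scene stay as the last script left them, time stands still between calls to the robot, and variables do not carry over. Pictures are saved under pics/ and viewed, and the job is handed in when it is done.

```bash
ls; mkdir -p pics; python3 - <<'E'
from plant import ctrl,sensors,optics
import cv2,numpy as np
for n in("scene","side","wrist"):
    p,d=optics.grab_frame(n); cv2.imwrite(f"pics/a_{n}.png",p[:,:,::-1]); np.savez(f"a_{n}.npz",p=p,d=d)
    print(n,optics.camera_params(n))
print(ctrl.tcp_to_tips, sensors.read_state())
E
```

```text
pics
scene {'mtx': array([[435.80671779,   0.        , 321.31194906],
       [  0.        , 435.80671779, 204.94468465],
       [  0.        ,   0.        ,   1.        ]]), 'R': array([[-0.75789462,  0.65227542,  0.01151212],
       [ 0.42410246,  0.50603028, -0.75104625],
       [-0.49571448, -0.56433159, -0.66014923]]), 't': array([ 378.77758785, -164.81706677, 1594.18336863])}
side {'mtx': array([[441.70612349,   0.        , 318.37113719],
       [  0.        , 441.70612349, 194.72237325],
       [  0.        ,   0.        ,   1.        ]]), 'R': array([[ 0.95113667, -0.30873707, -0.00452313],
       [-0.19883167, -0.60120856, -0.77396009],
       [ 0.23623083,  0.73704117, -0.63321822]]), 't': array([-521.63273663,  175.24233672, 1358.48361876])}
wrist {'mtx': array([[294.64021603,   0.        , 317.44000123],
       [  0.        , 294.64021603, 201.57458736],
       [  0.        ,   0.        ,   1.        ]]), 'T_tool_cam': array([[ 6.21104610e-05, -9.57070055e-01, -2.89856698e-01,
         7.23250829e+01],
       [ 9.99999989e-01,  9.85144673e-05, -1.11002391e-04,
        -1.
[... 292 characters left out ...]
1.39350519e+00, -1.50502309e-01]), 'qvel': array([-2.16612596e-03, -3.73263113e-03, -5.00323152e-03, -1.18237835e-03,
        8.87239819e-05, -1.90756615e-04]), 'tau': array([ 5.23460058e-04, -3.83512866e+01, -2.92037880e+01, -1.78299792e-04,
        6.64118095e-03, -5.65601522e-05]), 'eef_pos': array([5.74444835e+02, 6.47158409e-02, 2.55349163e+02]), 'eef_rot': array([[ 1.19585962e-05,  9.99998339e-01, -1.82237981e-03],
       [ 9.99999962e-01, -1.14554332e-05,  2.76112327e-04],
       [ 2.76090992e-04, -1.82238304e-03, -9.99998301e-01]]), 'force': array([-0.4794501 ,  0.50290926, -0.32919565]), 'wrist_torque': array([-0.00590319,  0.02387972, -0.01151624]), 'grip_width': 85.74855425787783}
```

View pics/a_scene.png

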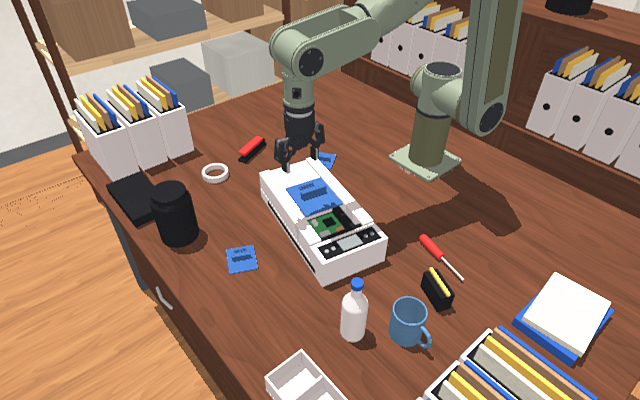

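View pics/a_side.png

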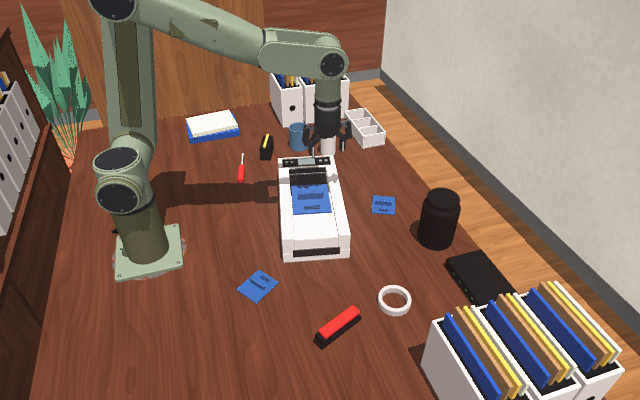

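View pics/a_wrist.png

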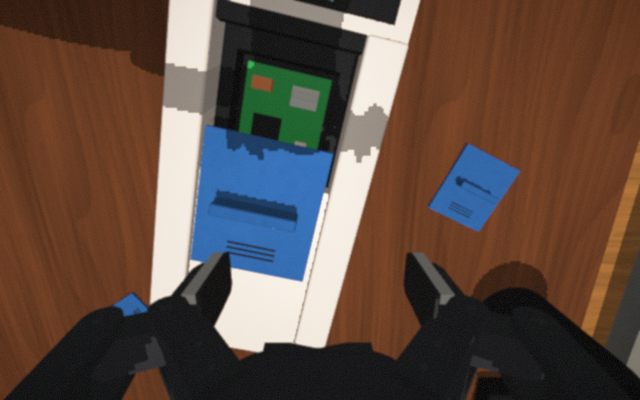

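Three blue covers appear: wrist (262,205) on the deck, wrist (475,188) on the counter (scene 242,260), and one partly visible at wrist (130,305) (scene 325,160). The one on the deck is by far the largest and is the one described. I'll measure it and confirm in a crop.

```bash
cat > h.py <<'E'
import numpy as np,cv2
from plant import ctrl,sensors,optics
def pts(name,p,d,st=None):
    c=optics.camera_params(name);K=c["mtx"]
    v,u=np.mgrid[0:400,0:640]
    X=np.stack([(u-K[0,2])/K[0,0]*d,(v-K[1,2])/K[1,1]*d,d],-1)
    if name=="wrist":
        T=c["T_tool_cam"];X=X@T[:3,:3].T+T[:3,3]
        return X@st["eef_rot"].T+st["eef_pos"]
    return (X-c["t"])@c["R"]
def blue(p):
    h=cv2.cvtColor(p,cv2.COLOR_RGB2HSV);return (h[...,0]>100)&(h[...,0]<120)&(h[...,1]>130)&(h[...,2]>60)
def white(p):
    h=cv2.cvtColor(p,cv2.COLOR_RGB2HSV);return (h[...,1]<40)&(h[...,2]>110)
E
cat > m.py <<'E'
from h import *
st=sensors.read_state()
for n in("scene","side","wrist"):
    z=np.load(f"a_{n}.npz");p,d=z["p"],z["d"];X=pts(n,p,d,st);ok=d>0
    print(n,"counter z",np.median(X[ok&(abs(X[...,2])<15)][:,2]))
    near=ok&(abs(X[...,0]-560)<250)&(abs(X[...,1]-50)<330)
    b=blue(p)&near&(X[...,2]>60)
    nn,l,s,c=cv2.connectedComponentsWithStats(b.astype(np.uint8))
    for i in range(1,nn):
        if s[i,4]>150:
            Q=X[l==i]; print(" blue",s[i],np.percentile(Q[:,2],[5,50,95]).round(1))
            top=Q[abs(Q[:,2]-np.median(Q[:,2]))<8]; print("  rect",cv2.minAreaRect(top[:,:2].astype(np.float32)))
            r=Q[Q[:,2]>np.median(Q[:,2])+15]
            if len(r)>10: print("  rib",len(r),cv2.minAreaRect(r[:,:2].astype(np.float32)),np.percentile(r[:,2],90))
    w=white(p)&near&(X[...,2]>80)&(X[...,2]<110)
    nn,l,s,c=cv2.connectedComponentsWithStats(w.astype(np.uint8))
    for i in range(1,nn):
        if s[i,4]>300: Q=X[l==i]; print(" white",s[i],np.percentile(Q[:,2],[5,50,95]).round(1),cv2.minAreaRect(Q[:,:2].astype(np.float32)))
    Q=X[(w|b)]; print(" all",cv2.minAreaRect(Q[:,:2].astype(np.float32)))
p=np.load("a_wrist.npz")["p"]
cv2.imwrite("pics/crop1.png",cv2.resize(p[0:320,140:540,::-1],None,fx=2,fy=2)[:600])
E
python3 m.py
```

```text
scene counter z 0.7123670294927704
 blue [ 286  178   56   39 1216] [ 94.6  98.2 121.4]
  rect ((517.0706787109375, -17.68791961669922), (142.07162475585938, 118.4710922241211), 77.00515747070312)
  rib 126 ((515.3963623046875, -19.220117568969727), (15.55223274230957, 80.86478424072266), 76.57577514648438) 124.05934038414084
 white [ 259  157  129  110 4044] [ 85.4  94.9 101.7] ((524.4029541015625, 10.572219848632812), (426.4432373046875, 201.2235870361328), 77.90865325927734)
 all ((548.5183715820312, 100.433837890625), (611.0429077148438, 221.26214599609375), 74.69548797607422)
side counter z 0.49532013026689803
 blue [291 184  40  31 886] [ 94.2  97.6 121.2]
  rect ((514.31640625, -21.121742248535156), (141.8123321533203, 119.15555572509766), 75.97227478027344)
  rib 101 ((516.2391357421875, -20.85687255859375), (19.317733764648438, 79.2163314819336), 77.21505737304688) 123.75804943041028
 white [ 278  155   73   90 3301] [ 87.8  95.  101.3] ((524.722412109375, 12.125839233398438), (430.7252502441406, 199.16390991210938), 77.51167297363281)
 all ((542.8153686523438, 79.35633850097656), (577.3383178710938, 217.8284149169922), 74.770751953125)
wrist counter z -0.1886285864083561
 blue [  192   126   142   154 15802] [ 95.7  96.9 121.2]
  rect ((513.6890869140625, -18.75634765625), (139.01434326171875, 119.44345092773438), 77.42562866210938)
  rib 1357 ((515.9476318359375, -6.691465377807617), (36.983856201171875, 79.88923645019531), 78.07634735107422) 122.50998188206883
 white [  151     0    68   304 12272] [93.4 98.6 99.8] ((444.88287353515625, 16.176834106445312), (300.5794982910156, 46.94282913208008), 77.98487091064453)
 white [  215     0   204   352 20379] [89.9 97.7 99.7] ((553.5699462890625, -14.453750610351562), (376.4895324707031, 154.99205017089844), 82.1424331665039)
 all ((518.1214599609375, -5.003082275390625), (384.35003662109375, 198.67901611328125), 77.55292510986328)
```

View pics/crop1.png

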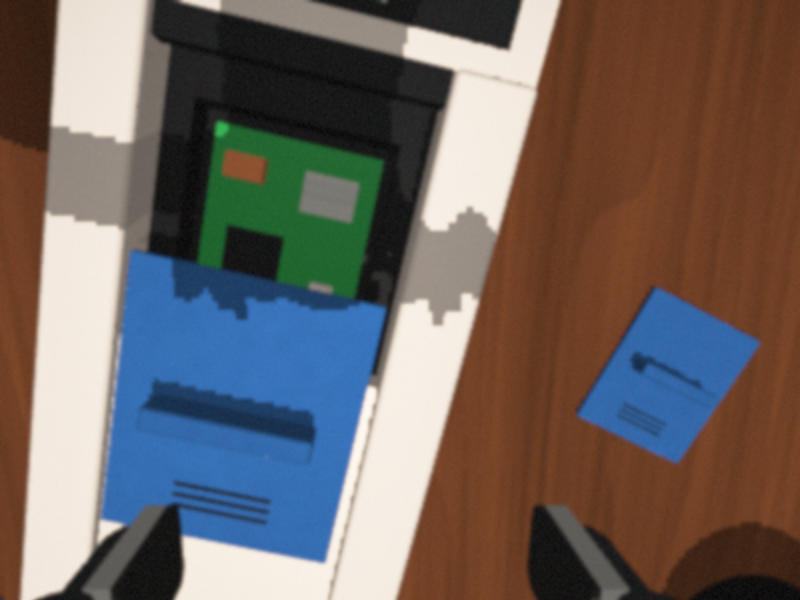

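The crop confirms it: the deck cover is 139 × 119 mm with its plate top at z≈97, and the counter ones are much smaller. Machine axis is about 77.6°, with its origin near (538, 80). The cover centre is at machine x ≈ -101 and y ≈ 1 to 3. Next I close the gripper, get behind the rib and start pushing.

```bash
cat >> h.py <<'E'
a=np.deg2rad(77.6);ex=np.array([np.cos(a),np.sin(a),0]);ey=np.array([-np.sin(a),np.cos(a),0]);O=np.array([537.8,80.,0])
R0=np.stack([ex,-ey,[0,0,-1.]],1)
def W(x,y,z): return O+x*ex+y*ey+[0,0,z]
def TP(x,y,ztip): return W(x,y,ztip+ctrl.tcp_to_tips)
def loc(P): P=np.asarray(P)-O; return np.stack([P@ex,P@ey,P[...,2]],-1)
E
python3 - <<'E'
from h import *
ctrl.gripper_to(0,30); print(ctrl.tcp_to_tips)
ctrl.move_ptp(TP(-138,2,150),R0)
print(ctrl.move_l(TP(-138,2,111),vel=80,threshold=8))
s=sensors.read_state();print(s["t"],loc(s["eef_pos"]),s["force"],s["grip_width"])
p,d=optics.grab_frame("wrist");cv2.imwrite("pics/b_w.png",p[:,:,::-1])
p,d=optics.grab_frame("side");cv2.imwrite("pics/b_s.png",cv2.resize(p[120:280,220:420,::-1],None,fx=3.5,fy=3.5))
E
```

```text
25.0
False
2.1083 [-137.82621646    1.6907094   136.05540784] [0.24389103 0.1620208  0.32811876] 0.017814655577129867
```

View pics/b_w.png

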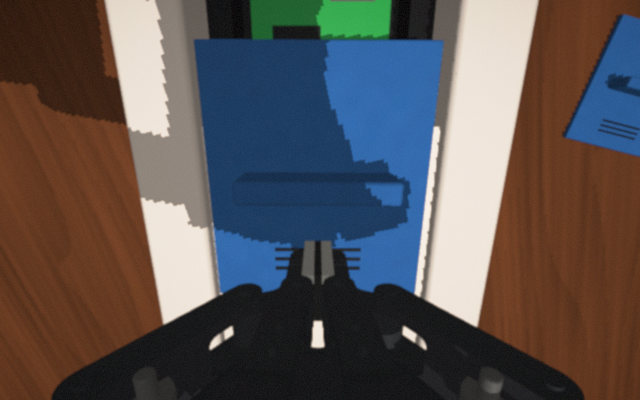

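View pics/b_s.png

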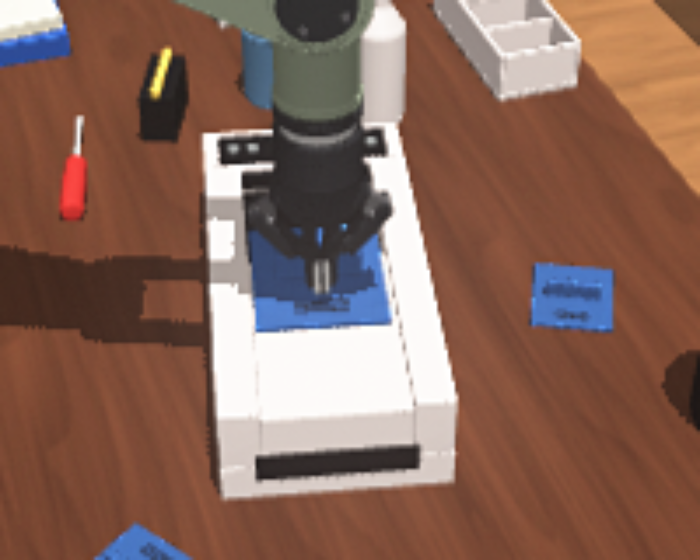

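The wrist view shows the closed tips at (317,255), centred behind the rib (320,190), with the cover square between the rails. I'll push in stages and lower the tip as the cover tips.

```bash
python3 - <<'E'
from h import *
def show(r):
    s=sensors.read_state();print(r,round(s["t"],2),loc(s["eef_pos"]).round(1),(s["force"]@np.stack([ex,ey,[0,0,1]],1)).round(1))
for x,z in [(-100,112),(-88,112),(-66,105)]:
    r=ctrl.move_l(TP(x,1.5,z),vel=60,threshold=12);show(r)
    if r:break
p,d=optics.grab_frame("wrist");cv2.imwrite("pics/c_w.png",p[:,:,::-1])
p,d=optics.grab_frame("side");cv2.imwrite("pics/c_s.png",cv2.resize(p[120:280,220:420,::-1],None,fx=3.5,fy=3.5))
E
```

```text
False 2.99 [-99.8   1.4 136.9] [-1.4  0.1  0.2]
False 3.34 [-87.6   1.8 136.7] [-0.2 -0.3 -0.8]
False 3.88 [-65.4   1.8 129.7] [-0.3  0.5 -0.2]
```

View pics/c_w.png

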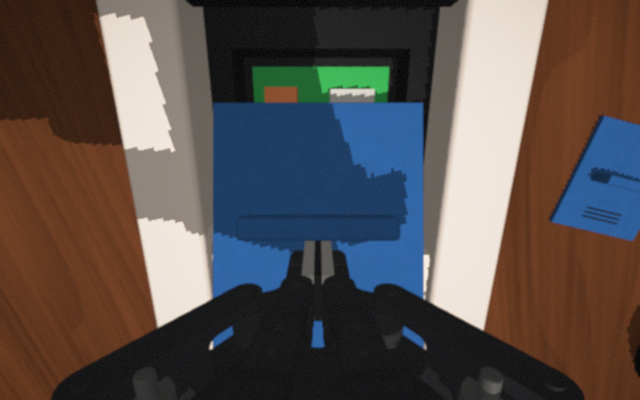

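View pics/c_s.png

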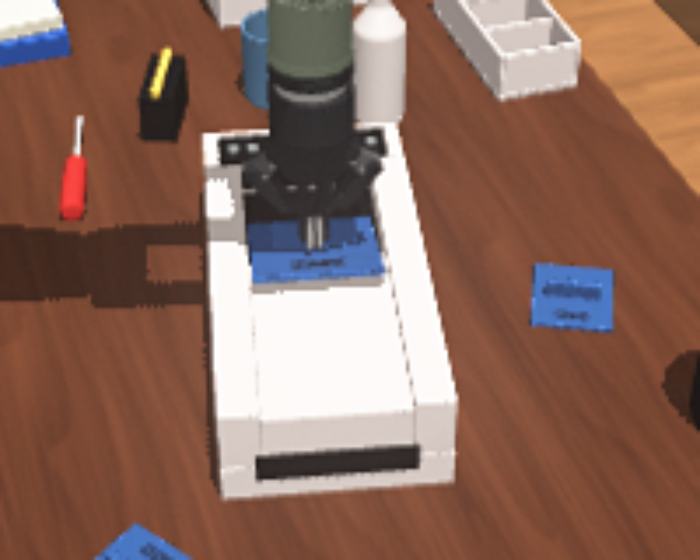

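The leading end has tipped down into the bay: in the wrist view its edge is at row 102 with the tail lifted. Before going further towards the far end I'll check the bottle and mug clearance.

```bash
python3 - <<'E'
from h import *
z=np.load("a_scene.npz");X=pts("scene",z["p"],z["d"])
for n,u,v in[("bottle",353,318),("mug",407,322),("ink",437,290)]: print(n,X[v,u].round(),loc(X[v,u]).round())
def show(r):
    s=sensors.read_state();print(r,round(s["t"],2),loc(s["eef_pos"]).round(1),(s["force"]@np.stack([ex,ey,[0,0,1]],1)).round(1))
for x,z in [(-36,99)]:
    r=ctrl.move_l(TP(x,1.5,z),vel=60,threshold=12);show(r)
p,d=optics.grab_frame("wrist");cv2.imwrite("pics/d_w.png",p[:,:,::-1])
E
```

```text
bottle [722. 364. 100.] [ 317. -119.  100.]
mug [581. 416.   7.] [337.  30.   7.]
ink [487. 422.  60.] [323. 123.  60.]
False 4.63 [-35.3   1.7 123.9] [ 0.2 -0.4  0.2]
```

View pics/d_w.png

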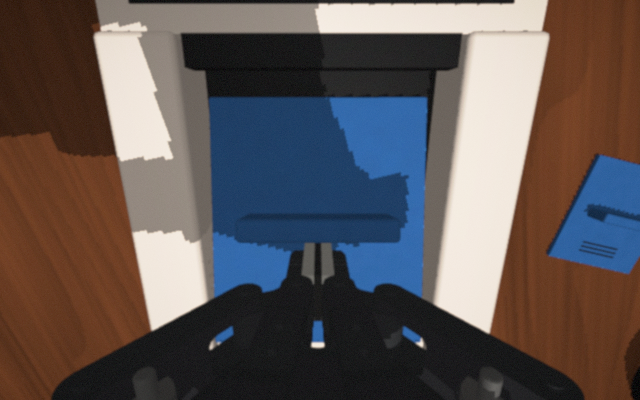

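The bystanders are more than 300 mm away. The leading edge (row 97) is now approaching the lip's lower edge (row 70), well centred. I'll push it home under force watch.

```bash
python3 - <<'E'
from h import *
def show(r):
    s=sensors.read_state();print(r,round(s["t"],2),loc(s["eef_pos"]).round(1),(s["force"]@np.stack([ex,ey,[0,0,1]],1)).round(1))
for x,z in [(-20,96),(0,94)]:
    r=ctrl.move_l(TP(x,1.5,z),vel=40,threshold=10);show(r)
    if r:break
p,d=optics.grab_frame("wrist");cv2.imwrite("pics/e_w.png",p[:,:,::-1])
p,d=optics.grab_frame("side");cv2.imwrite("pics/e_s.png",cv2.resize(p[130:240,240:390,::-1],None,fx=5,fy=5))
E
```

```text
False 5.24 [-19.6   1.1 121.2] [-2.3 -2.   1.7]
True 5.6 [-11.2   1.6 119.6] [-3.2 -0.3  3. ]
```

View pics/e_w.png

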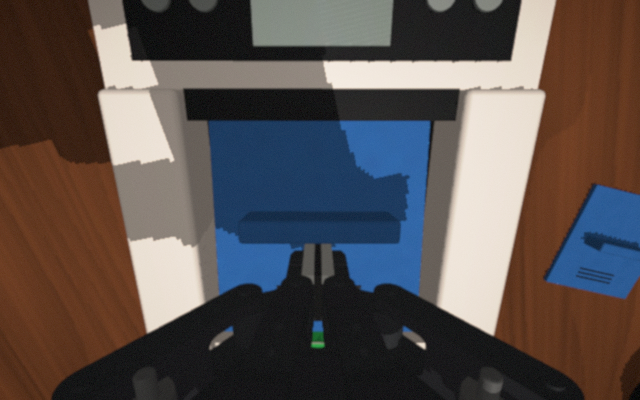

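View pics/e_s.png

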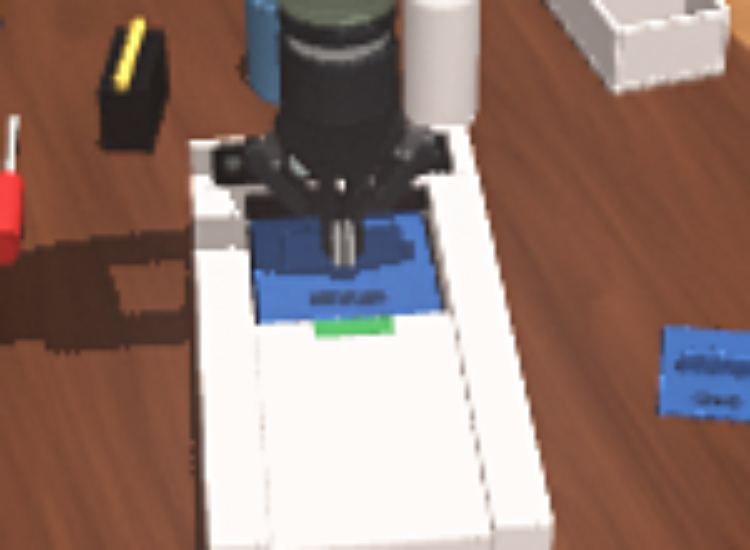

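The leading edge is now under the lip (covered from row 120). The end wall stopped the push, and the side view shows the tail off the deck with the green catch visible behind it at (355,327). Next I lift off and press at the three lines.

```bash
python3 - <<'E'
from h import *
def show(r):
    s=sensors.read_state();print(r,round(s["t"],2),loc(s["eef_pos"]).round(1),(s["force"]@np.stack([ex,ey,[0,0,1]],1)).round(1))
ctrl.move_l(TP(-18,1.5,97),vel=60)
ctrl.move_l(TP(-20,1.5,112),vel=80)
ctrl.move_l(TP(-46,1,112),vel=100);show(0)
r=ctrl.move_l(TP(-46,1,92),vel=60,threshold=6);show(r)
p,d=optics.grab_frame("wrist");cv2.imwrite("pics/f_w.png",p[:,:,::-1])
p,d=optics.grab_frame("side");cv2.imwrite("pics/f_s.png",cv2.resize(p[130:240,240:390,::-1],None,fx=5,fy=5))
E
```

```text
0 6.71 [-46.3   1.1 136.8] [ 0.2  0.4 -0.1]
False 7.19 [-45.9   1.5 116.2] [ 0.9 -0.8  0.1]
```

View pics/f_w.png

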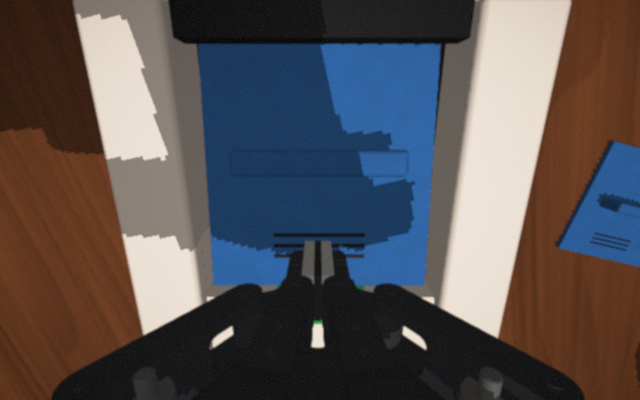

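View pics/f_s.png

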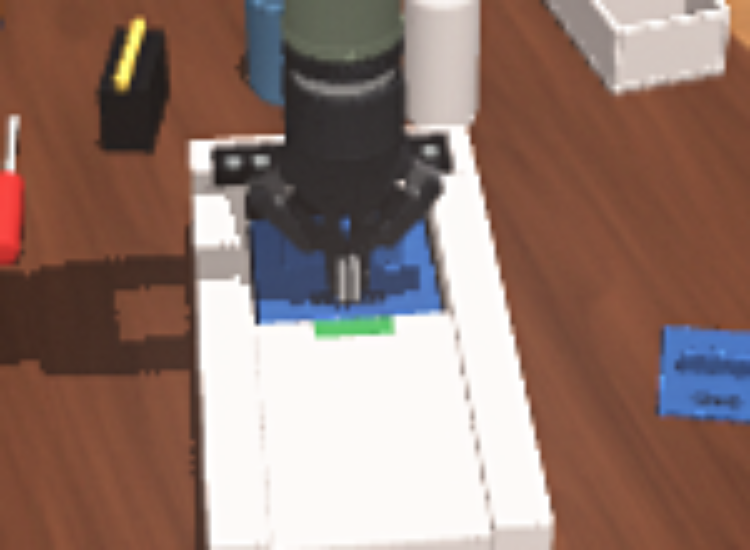

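The tips stand over the three lines (318,243) and the tail edge sits on the green ramp at row 288. Pressing now.

```bash
python3 - <<'E'
from h import *
def show(r):
    s=sensors.read_state();print(r,round(s["t"],2),loc(s["eef_pos"]).round(1),"tip",round(s["eef_pos"][2]-25,1),(s["force"]@np.stack([ex,ey,[0,0,1]],1)).round(1))
for z in(86,82,79,76,74,72,70,68):
    r=ctrl.move_l(TP(-46,1,z),vel=25,threshold=30);show(r)
    if r:break
ctrl.hold(.2);show("hold")
ctrl.move_l(TP(-46,1,112),vel=80)
ctrl.move_l(TP(-100,1,190),vel=150);show("up")
s=sensors.read_state()
p,d=optics.grab_frame("wrist");cv2.imwrite("pics/g_w.png",p[:,:,::-1])
L=loc(pts("wrist",p,d,s));b=blue(p)&(d>0)
for x in(-62,-55,-45,-35,-25,20,35,48):
    m=b&(abs(L[...,0]-x)<3)&(abs(L[...,1])<40)&(L[...,2]>50);print(x,m.sum(),np.median(L[m][:,2]).round(1) if m.any() else None)
p,d=optics.grab_frame("side");cv2.imwrite("pics/g_s.png",cv2.resize(p[130:240,240:390,::-1],None,fx=5,fy=5))
E
```

```text
False 7.68 [-46.    0.7 111.2] tip 86.2 [ 0.  -0.5  1.4]
False 7.99 [-46.3   0.5 107.5] tip 82.5 [-1.6 -1.   4. ]
False 8.26 [-46.5   0.4 104.5] tip 79.5 [-2.5 -0.3  4.6]
False 8.53 [-45.9   1.8 100.2] tip 75.2 [ 1.1 -0.4 -0.1]
False 8.78 [-45.9   1.4  98.5] tip 73.5 [ 0.1  0.3 -0.7]
False 9.03 [-46.    1.2  96.7] tip 71.7 [ 1.   0.8 -0.3]
False 9.28 [-45.9   0.7  96.1] tip 71.1 [-0.6  2.3  6.9]
False 9.53 [-45.9   0.6  96. ] tip 71.0 [-1.3  8.4 18.9]
hold 9.72 [-45.9   0.6  96. ] tip 71.0 [-1.4  6.9 18.5]
up 11.21 [-99.9   1.6 214.2] tip 189.2 [-0.5  1.   0.2]
-62 575 70.6
-55 636 70.6
-45 543 70.7
-35 676 70.6
-25 662 70.6
20 838 70.5
35 874 70.5
48 919 70.5
```

View pics/g_w.png

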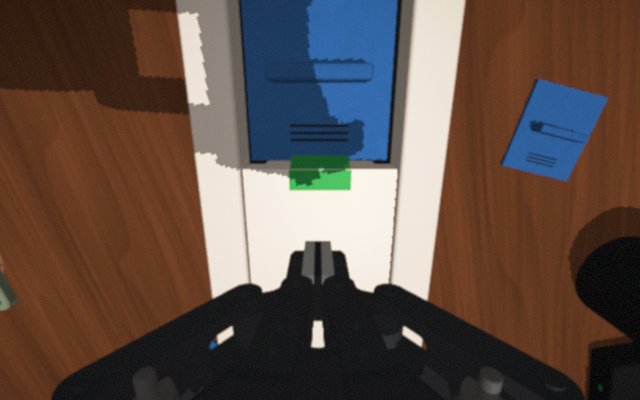

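View pics/g_s.png

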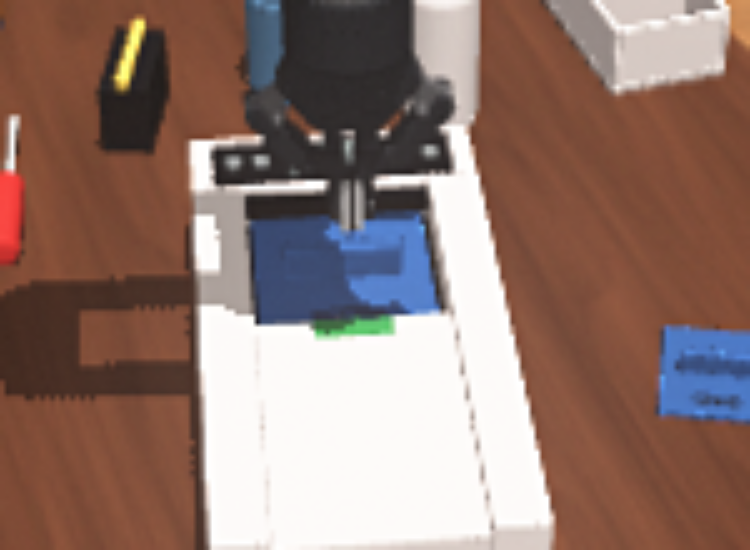

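The plate lies flat: 70.5 to 70.7 mm along its whole length, against 71 expected. The catch (rows 155–190) overlaps the tail edge (row 162). I'll measure its overhang, check the lip end and bystanders, then hand in.

```bash
python3 - <<'E'
from h import *
s=sensors.read_state();p,d=optics.grab_frame("wrist");L=loc(pts("wrist",p,d,s))
h=cv2.cvtColor(p,cv2.COLOR_RGB2HSV);g=(h[...,0]>45)&(h[...,0]<80)&(h[...,1]>120)&(L[...,2]>60)&(d>0)
print("green x",np.percentile(L[g][:,0],[1,50,99]).round(1),"z",np.percentile(L[g][:,2],[1,99]).round(1))
b=blue(p)&(d>0)&(L[...,2]>60)&(abs(L[...,2]-70.6)<2)&(abs(L[...,1])>32)&(abs(L[...,1])<55);print("tail x",np.percentile(L[b][:,0],1).round(1))
for n in("scene","side"):
    q,dd=optics.grab_frame(n);o=np.load(f"a_{n}.npz")["p"]
    df=(np.abs(q.astype(int)-o).max(2)>60).astype(np.uint8)
    cv2.imwrite(f"pics/h_{n}.png",q[:,:,::-1])
    k,l,st,c=cv2.connectedComponentsWithStats(cv2.morphologyEx(df,cv2.MORPH_OPEN,np.ones((3,3),np.uint8)))
    print(n,[list(x) for x in st[1:] if x[4]>15])
E
```

```text
green x [-214.7  -76.8  -64.4] z [73.5 92.3]
tail x -66.9
scene [[np.int32(356), np.int32(0), np.int32(17), np.int32(8), np.int32(91)], [np.int32(387), np.int32(0), np.int32(15), np.int32(9), np.int32(55)], [np.int32(409), np.int32(2), np.int32(28), np.int32(21), np.int32(214)], [np.int32(344), np.int32(6), np.int32(20), np.int32(7), np.int32(92)], [np.int32(366), np.int32(9), np.int32(10), np.int32(8), np.int32(46)], [np.int32(309), np.int32(15), np.int32(6), np.int32(4), np.int32(18)], [np.int32(366), np.int32(19), np.int32(7), np.int32(6), np.int32(37)], [np.int32(354), np.int32(20), np.int32(6), np.int32(4), np.int32(18)], [np.int32(275), np.int32(22), np.int32(27), np.int32(35), np.int32(423)], [np.int32(371), np.int32(24), np.int32(41), np.int32(36), np.int32(447)], [np.int32(299), np.int32(42), np.int32(24), np.int32(34), np.int32(451)], [np.int32(316), np.int32(59), np.int32(22), np.int32(26), np.int32(368)], [np.int32(285), np.int32(68), np.int32(7), np.int32(10), np.int32(55)], [np.int32(292), np.int32(88), np.int32(9), np.int32(11), np.int32(83)], [np.int32(308), np.int32(
[... 2714 characters left out ...]
p.int32(5), np.int32(6), np.int32(18)], [np.int32(289), np.int32(151), np.int32(7), np.int32(8), np.int32(34)], [np.int32(278), np.int32(164), np.int32(11), np.int32(13), np.int32(90)], [np.int32(297), np.int32(166), np.int32(6), np.int32(3), np.int32(18)], [np.int32(176), np.int32(172), np.int32(8), np.int32(14), np.int32(73)], [np.int32(149), np.int32(174), np.int32(6), np.int32(6), np.int32(26)], [np.int32(291), np.int32(174), np.int32(35), np.int32(11), np.int32(333)], [np.int32(328), np.int32(175), np.int32(10), np.int32(7), np.int32(55)], [np.int32(279), np.int32(179), np.int32(12), np.int32(14), np.int32(105)], [np.int32(292), np.int32(186), np.int32(40), np.int32(29), np.int32(921)]]
```

View pics/h_scene.png

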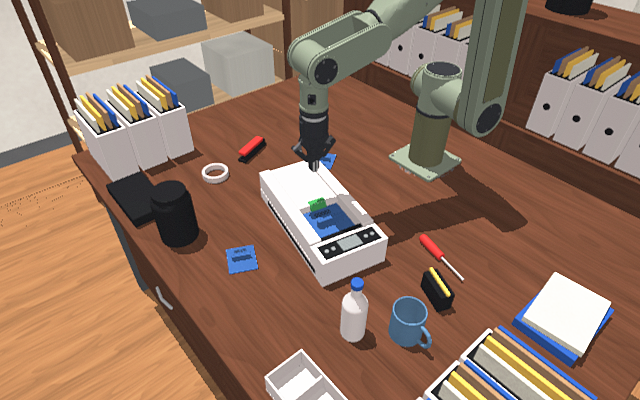

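```bash
python3 - <<'E'
from plant import ctrl
ctrl.hold(.3); ctrl.finish_job()
E
```

```text
the job is handed in; nothing more can be done
```

The cover is home and the green catch has snapped over it. I handed the job in at about 12 s of the 48 s allowed.

With the jaws shut, I pushed the largest cover by its rib. It tipped over the deck edge and slid under the lip until the end wall stopped it. I then pressed at the three lines; the catch gave way at about 5 N, the cover seated at about 19 N, and I lifted clear.

**What the last checks showed:**
- **Flatness:** the plate top measures 70.5–70.7 mm along its whole visible length, against 71 expected.
- **Lip end:** the leading edge was seen passing under the lip. I took no further close look at that end after the press.
- **Catch:** the nose is at machine x ≈ -64.4, so it is fully sprung out. The measured tail edge is at x ≈ -67, which gives about 2.5 mm of overlap. I expected about 5 mm. The difference is within the camera calibration error and my edge measurement.
- **Bystanders:** comparing the before and after pictures showed changes only at the arm, its shadow and the cover. None of the loose things moved.

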